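# Free the interlock key at the bleed valve and hold the bleed switch on

### The arm

A 6-joint arm with a two-finger parallel gripper is mounted at the origin on a cart in front of the work surface, level with it; the furniture and walls round the work are solid. World frame = base frame: x ahead of the robot, y to its left, z up, the work surface at z = 0. Lengths are in mm, angles in rad, forces in N, time in s.
With the tool pointing down it reaches from about 300 to 750 mm from the base axis. Payload 8.5 kg.
Tool frame: the origin (TCP) lies on the front face of the gripper's body, between the roots of the fingers; the fingertips stand 64 mm ahead of it and the grasp point (between the pads) lies bot.pinch_z ahead of it (bot.pinch_z is the distance from the TCP to the grasp point, in mm); z points along the fingers, y is the line along which they close (so a half turn about z gives the same grasp; the last joint's range is limited). The gripper opens to 88 mm and grips with 3 to 60 N. Pads are 18 mm wide; open, the fingers measure 123 mm over their backs; the gripper's body (75 mm by 187 mm) begins 45 mm behind the grasp point.
Start: joints at [-1.485, 0.381, 1.297, -0, 1.464, -0.215], TCP at [162.951, -525.288, 302.748] pointing down, gripper open.
Joint ranges: [-3.11, 3.11], [-0.89, 2.33], [0.22, 2.48], [-1.42, 4.56], [0.17, 2.85], [-2.88, 2.88]. Speed limits (rad/s): [2.39, 2.39, 3.14, 3.14, 3.14, 3.14].

### API

Orientations are given as a unit quaternion [w, x, y, z].
In Python, from workcell import sensors, cams, close_job, bot gives the robot as it stands. The module is installed in compiled form; this text tells all that it offers.
- The arm moves only by the tool send_rows, never from a script. Its argument "targets" is a list of rows, each an object with "delta_pos": the shift along the tool's x, y, z in a scale on which 1.0 is 500 mm, a list of three; "delta_rot": the turn, a rotation vector about the tool's x, y, z in fractions of the full range, 1 being 2 pi rad, a list of three. In form: [{"delta_pos": [tx, ty, tz], "delta_rot": [rx, ry, rz]}, ...]. A call has 1 to 20 rows; each row is the pose to reach, as a shift and turn from the pose commanded when the call began, along the tool's axes at that moment; what a row does not reach only later rows make up. A row lasts 1/8 s, in which the tool goes at most 62.5 mm and 10.7 degrees, less where a joint would pass 70% of its speed; a pose out of reach is approached as far as the arm can. Shift and turn numbers lie between -1 and 1, and a call with a number outside is refused. A call with a gripper value outside its range is refused whole. "claw" is the finger opening in mm, from 0 to 88.1, set as the call begins (left out, the last holds). The fingers move at their own pace and stop on an object; "grip_force" is the grip in N (left out, the last holds). Time passes only in rows, so rows that repeat a pose let the fingers close. It gives the time, the measured TCP pose, the force, the opening and the grip force at its end, in the units of the state.
- sensors.read_state(): the state, without advancing time (a new reading comes with each control period).
- cams.snapshot(name): name is "scene" or "side" or "wrist"; returns the picture (420x560x3 uint8, red, green, blue); there is no depth.
- cams.get_calibration(name): a dict with "intrinsics" (3x3 intrinsics, pixels), "D" ([k1, k2, p1, p2, k3] as OpenCV has them; the pictures are not rectified), "R" (3x3) and "t" (3): a world point X has camera coordinates R X + t. Camera axes: x right, y down, z forward; pixel columns grow to the right and rows downward; lengths in mm; the calibration is good to about 2 mm. A picture is of the moment at which its call begins: read the wrist's pose just before it. get_calibration takes no time and is no camera call; for the wrist camera it gives the pose at the moment of the call.
- close_job(): hands the job in; it is judged then, once.
The state is a dict: "t": time; "joint_pos": joint angles; "qvel": joint speeds; "tau": joint torques, N m; "ee_pos": TCP position; "tool_rot": TCP orientation; "force": force on the tool from outside, world axes, zero at the start; "wrist_torque": the same for the moment, N m; "width": opening from 0.0 (shut) to 1.0 (fully open); "grip_force": force on a finger pad.
Only numpy, scipy, OpenCV 4.12 (cv2) and the standard library are available. Lean on these libraries where they do the work, as an engineer would, in place of code of your own. Each camera call takes 0.05 s, during which the arm holds its last target. There are 200 camera calls.

### The job

Start bleeding the pump test rig: swing the lever of the bleed valve to half open (the middle one of the three marks on the block), which frees the interlock key standing behind it, then lift the key straight out and put it into the keyhole of the key box, fully home past its stiff detents. Turn it clockwise a quarter turn as far as it goes; the switch springs back, so finish while still holding the key there. The valve stays half open and the things lying about stay where they are.

Things in the scene. Friction and masses are not known exactly. Their poses are not given: they have to be found in the camera images.
- valve_station: Bleed valve, bolted down: aluminium block 120x96 mm, flat top 48 mm high, on a grey base plate 146x136 mm. Origin on the bench under the lever's stem, z up. Black marks on the block's top, 44 to 56 mm from the stem: shut (towards -x), half open (between -x and -y), open (towards -y). Pressure gauge at (0, 76) mm, 111 mm high.
- socket (a point): Mouth of the key's socket in the valve block's top, 44 mm behind the stem (along the station's +x), 48 mm above the bench, with the station's axes: an upright slot, 20 mm along x, 8 mm along y.
- stem (a point): Point on the valve's turning axis, at the middle height of its lever (64 mm above the bench).
- valve_lever (a joint): Opening angle of the lever: 0 = shut (points to the station's -x), pi/4 = half open, pi/2 = open (points to -y); opens anticlockwise from above, stays where left, needs about 2 N at the grip. Its steel disc (radius 37.5 mm, top 57.5 mm above the bench) overlaps the key's collar and traps the key; the one notch lets it out only within 9 degrees of half open.
- lever_grip (a point): Middle of the lever's black grip, 93 mm from the stem, 64 mm above the bench. The grip is 54 mm long, 16 mm wide, 14 mm high; its x axis lies along the lever and points to the stem.
- key: Loose steel key, 80 mm long, 90 g, upright in the socket, collar on the block, tip 18 mm above the bench, 1 mm play each way. Origin at its tip, z up, x along the wide side of bit and bow, as the station's x at first. From the tip: bit 18 (x) by 6 (y), 12 mm high, round nose; neck 6 mm thick; collar 22 mm wide at z 30 to 34 mm; stem 9 mm; bow z 44 to 80 mm. It must rise 32 mm to leave the socket.
- key_bow (a point): Middle of the key's bow, 62 mm from the tip: an upright ring, 36 mm outside diameter, 12 mm thick (along the key's y, the way to grip it). In the socket the trapping disc lies 18 mm below this point on the stem's side: keep the fingertips above it.
- key_box: Key box, bolted down: grey steel case 116x96x58 mm, feet 130 mm wide in y. Origin on the bench under the keyhole, z up.
- keyhole (a point): Middle of the keyhole's mouth in the box's top, 58 mm above the bench, with the box's axes: an upright slot, 20.6 mm along x, 8.6 mm along y, 16 mm deep, the turning plug below. The key fits either way round. Two sprung detent balls in it give way to a push of 10 to 16 N. Home, the collar sits on the face plate, tip 30 mm down; only then does the key turn, and while turned it is trapped.
- key_plug (a joint): Angle of the plug: 0 at rest, grows clockwise seen from above to its stop at 1.5 rad. A spring turns it back (0.03 N m at rest, 0.105 N m at the stop). The key has about 0.08 rad of play in the plug, so the key has to be turned about 1.58 rad.
- loupe: hand loupe, 101x52x12 mm; lies on the bench, to be left alone. Origin at the middle of its underside.
- spanner_1: combination spanner, 27x171x8 mm; lies on the bench, to be left alone. Origin at the middle of its underside.
- sensor_nut_1: steel union nut, 24 mm wide, 21 mm high; lies on the bench, to be left alone. Origin at the middle of its underside.
- bearing_ring_1: flanged ring, 33 mm, 9 mm high; lies on the bench, to be left alone. Origin at the middle of its underside.
- dish_1: round dish of small parts, 68 mm, 22 mm high; lies on the bench, to be left alone. Origin at the middle of its underside.
- vee_block: small steel block, 30x36x24 mm; lies on the bench, to be left alone. Origin at the middle of its underside.
- screwdriver_1: screwdriver, 180 mm long; lies on the bench, to be left alone. Origin at the middle of its underside.
- sleeve: lying steel sleeve, 55x33x33 mm; lies on the bench, to be left alone. Origin at the middle of its underside.

How it is judged:
By the outcome, as a careful person would: the job done as asked, in the order asked, and still so for the second after the job is handed in, while the arm keeps its last pose, push and grip.
It also fails if it takes over 56 s, if anything falls off the work surface, if the arm or the gripper's body presses on something with over 40 N, if the wrist force passes 120 N, or if a joint passes its speed limit or range.

## Working session

There is one attempt and no reset: what is moved stays moved. The work goes in short steps, Python scripts to look and compute and a tool call to move; the robot and the scene stay as the last step left them, time stands still between calls to the robot, and variables do not carry over. Pictures are saved under pics/ and viewed, at most 10 in all, crops included, and the job is handed in when it is done.

Besides the shell and the picture viewer there is one more tool, called as name([rows], argument=value, ...), one row to a line, values as JSON. send_rows: Moves the arm, as the interface text tells. Its arguments: {"type":"object","properties":{"targets":{"type":"array","items":{"type":"object","properties":{"delta_pos":{"type":"array","items":{"type":"number"}},"delta_rot":{"type":"array","items":{"type":"number"}}}}},"claw":{"type":"number"},"grip_force":{"type":"number"}},"required":["targets"]}

```bash
mkdir -p pics
cat > h.py <<'E'
import numpy as np, cv2
from workcell import sensors, cams, close_job, bot
from scipy.spatial.transform import Rotation as Ro
def snap(n,f):
    im=cams.snapshot(n); cv2.imwrite('pics/'+f,im[:,:,::-1]); return im
def ray(c,uv):
    K=np.array(c['intrinsics']);D=np.array(c['D'],float)
    p=cv2.undistortPoints(np.array([[uv]],float),K,D)[0,0]
    R=np.array(c['R']);t=np.array(c['t']).ravel()
    d=R.T@np.array([p[0],p[1],1]); return -R.T@t, d/np.linalg.norm(d)
def onz(c,uv,z):
    o,d=ray(c,uv); return o+d*(z-o[2])/d[2]
def proj(c,X):
    R=np.array(c['R']);r,_=cv2.Rodrigues(R)
    return cv2.projectPoints(np.array(X,float).reshape(-1,1,3),r,np.array(c['t'],float).ravel(),np.array(c['intrinsics']),np.array(c['D'],float))[0][:,0]
def pose():
    s=sensors.read_state(); q=s['tool_rot']; return np.array(s['ee_pos']),Ro.from_quat([q[1],q[2],q[3],q[0]])
E
python3 - <<'E'
from h import *
for n in('scene','side'):
    c=cams.get_calibration(n); im=snap(n,n+'0.png')
    big=cv2.resize(im,(784,588),interpolation=cv2.INTER_CUBIC); cv2.imwrite(f'pics/{n}0b.png',big[:,:,::-1])
    R=np.array(c['R']);print(n,-R.T@np.array(c['t']).ravel(),R[2],np.array(c['intrinsics'])[0,0])
p,r=pose();print(p,r.as_matrix(),bot.pinch_z,sensors.read_state())
E
```

```text
scene [102.77730195 774.76936066 524.70929622] [ 0.44874172 -0.77760603 -0.44040859] 391.17270833318906
side [ 336.50432671 -752.44121867  557.99020023] [ 0.20619383  0.84211933 -0.4983163 ] 392.87073646238025
[ 162.93956425 -525.13469485  302.19865498] [[ 9.55115656e-01  2.96233134e-01 -1.20522098e-04]
 [ 2.96233037e-01 -9.55114819e-01  1.29257913e-03]
 [ 2.67792325e-04 -1.27026519e-03 -9.99999157e-01]] 45.3 {'t': 0.1, 'joint_pos': array([-1.48529291e+00,  3.81141896e-01,  1.29816620e+00, -9.75249181e-06,
        1.46358271e+00, -2.15241959e-01]), 'qvel': array([-6.43789998e-04, -1.86304484e-03, -2.82494406e-03,  2.02802837e-03,
        2.66178871e-05,  1.31647838e-04]), 'tau': array([ 4.69641702e-03, -4.38650966e+01, -2.24911863e+01,  7.15551618e-02,
        3.41893884e-02, -6.44526472e-05]), 'ee_pos': array([ 162.93956425, -525.13469485,  302.19865498]), 'tool_rot': array([-6.48024013e-04,  9.88715029e-01,  1.49807112e-01,  3.72377841e-05]), 'force': array([-0.05230666,  0.54530361, -0.85192952]), 'wrist_torque': array([-0.01520898, -0.00375466,  0.00598912]), 'grip_force': 0.0, 'width': 1.0019182609811987}
```

View pics/scene0b.png

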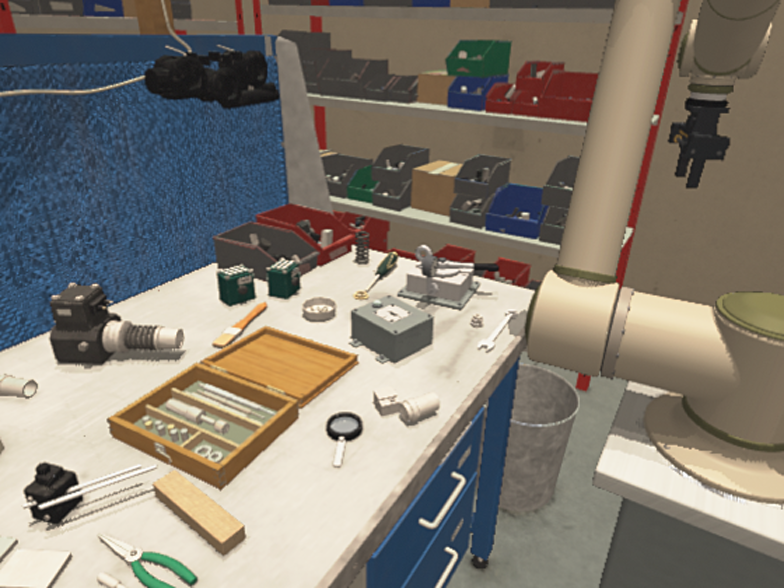

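View pics/side0b.png

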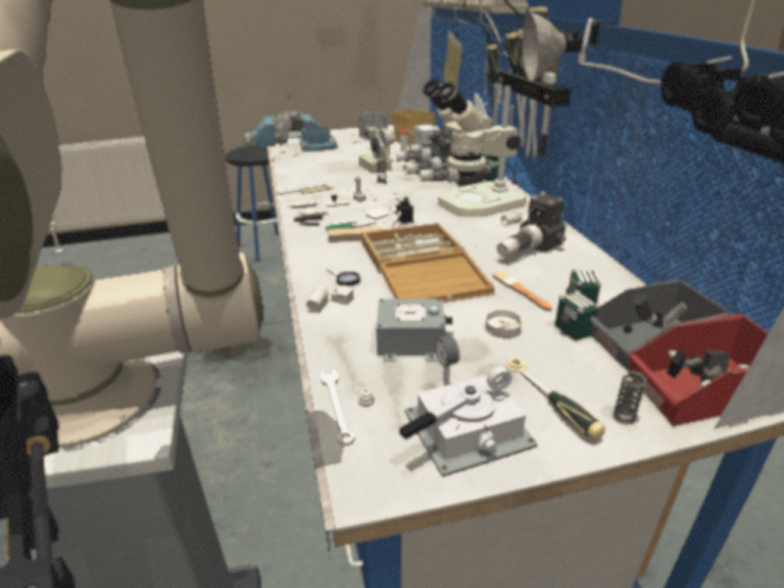

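The scene picture shows the key box at about (391,325) enlarged and the valve at (440,285). In the side picture the box face is at (411,309), the lever hub at (471,392), the grip at (418,425), the key bow at (499,378) and the gauge at (448,350).

Run:
```python
from h import *
c=cams.get_calibration('side')
for n,u,z in [('hub',(471,392),64),('grip',(418,425),64),('bow',(499,378),80),('gauge',(448,350),98),('boxface',(411,309),58)]:
    print(n,onz(c,np.array(u)/1.4,z).round())
c=cams.get_calibration('wrist');R=np.array(c['R']);p,r=pose()
print('cam in tool',r.inv().apply(-R.T@np.array(c['t']).ravel()-p), 'axes',r.inv().apply(R), c['intrinsics'])
```

```text
hub [ 570. -206.   64.]
grip [ 482. -250.   64.]
bow [ 611. -206.   80.]
gauge [ 555. -148.   98.]
boxface [550.  37.  58.]
cam in tool [ 69.60439967   0.91188215 -81.28706103] axes [[-8.63969658e-04  9.99999618e-01 -1.33058674e-04]
 [-9.63625173e-01 -8.68103973e-04 -2.67256005e-01]
 [-2.67256018e-01 -1.02682391e-04  9.63625555e-01]] [[346.86923186   0.         282.56705106]
 [  0.         346.86923186 206.32461981]
 [  0.           0.           1.        ]]
```

The manual's scale: shifts go in shares of 500 mm and turns go in shares of 2 pi rad. Converting my numbers, 492 mm / 500 = 0.984, -282 mm / 500 = -0.564.

send_rows([
  {"delta_pos": [0.984,-0.564,-0.02],"delta_rot": [0,0,0]},
  {"delta_pos": [0.984,-0.564,-0.02],"delta_rot": [0,0,0]},
  {"delta_pos": [0.984,-0.564,-0.02],"delta_rot": [0,0,0]},
  {"delta_pos": [0.984,-0.564,-0.02],"delta_rot": [0,0,0]},
  {"delta_pos": [0.984,-0.564,-0.02],"delta_rot": [0,0,0]},
  {"delta_pos": [0.984,-0.564,-0.02],"delta_rot": [0,0,0]},
  {"delta_pos": [0.984,-0.564,-0.02],"delta_rot": [0,0,0]},
  {"delta_pos": [0.984,-0.564,-0.02],"delta_rot": [0,0,0]},
  {"delta_pos": [0.984,-0.564,-0.02],"delta_rot": [0,0,0]},
  {"delta_pos": [0.984,-0.564,-0.02],"delta_rot": [0,0,0]},
  {"delta_pos": [0.984,-0.564,-0.02],"delta_rot": [0,0,0]},
  {"delta_pos": [0.984,-0.564,-0.02],"delta_rot": [0,0,0]},
])

```text
t: 1.6
ee_pos: [548.6, -111.3, 312.7]
tool_rot: [0.0, 0.989, 0.149, -0.0]
force: [-0.1, -0.9, -0.8]
width: 1.005
grip_force: 0.0
```

Run:
```python
from h import *
import pickle
p,r=pose();print(p,r.as_matrix().round(3))
c=cams.get_calibration('wrist');pickle.dump(c,open('w1.pkl','wb'))
im=snap('wrist','w1.png')
cv2.imwrite('pics/w1b.png',cv2.resize(im,(784,588),interpolation=cv2.INTER_CUBIC)[:,:,::-1])
print(sensors.read_state()['t'])
```

```text
[ 548.595741   -111.31143399  312.74436742] [[ 0.956  0.295 -0.   ]
 [ 0.295 -0.956 -0.   ]
 [-0.    -0.    -1.   ]]
1.65
```

View pics/w1b.png

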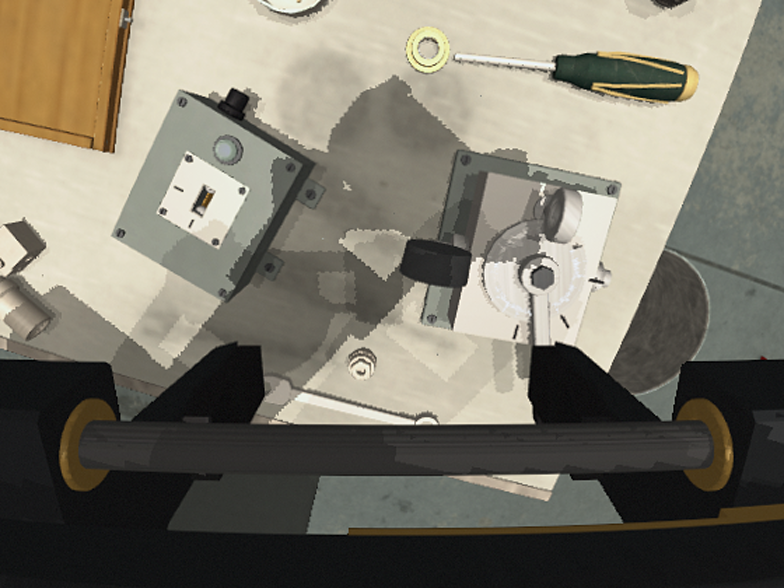

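The wrist picture (enlarged 1.4×) shows the box face plate at (203,200), the hub at (541,277), the key bow at (564,213), the gauge at (437,262), and the marks at (516,330), (566,322) and (597,281). The lever stands about 10° off shut. I'll zoom in.

Run:
```python
import cv2,numpy as np
im=cv2.imread('pics/w1.png')
a=cv2.resize(im[100:187,105:185],None,fx=5,fy=5,interpolation=cv2.INTER_CUBIC)
b=cv2.resize(im[110:255,315:448],None,fx=3,fy=3,interpolation=cv2.INTER_CUBIC)
o=np.zeros((440,800,3),np.uint8);o[:435,:400]=a;o[:435,400:799]=b
cv2.imwrite('pics/w1c.png',o)
```

```text
(no output)
```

View pics/w1c.png

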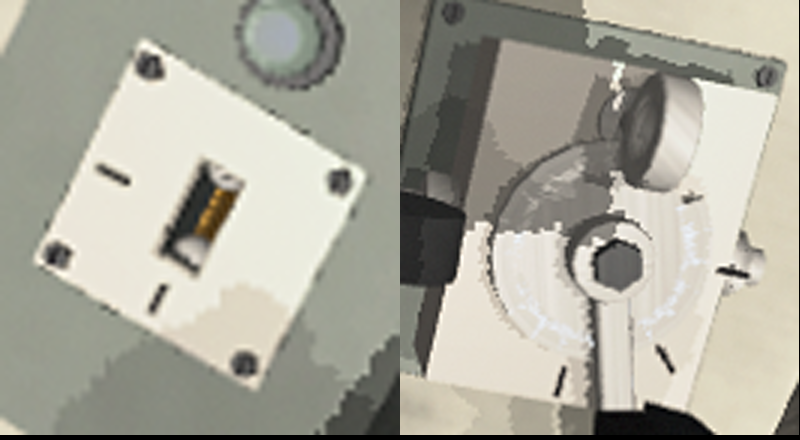

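The crop shows the slot centred at about (200,216), with its long axis from (180,264) to (223,170). The marks are at (560,382), (664,359) and (734,271), the hub nut at (617,264) and the bow middle at about (663,131).

```bash
cat > m.py <<'E'
from h import *
import pickle
from scipy.optimize import least_squares
c=pickle.load(open('w1.pkl','rb'))
B=lambda x,y:(105+(x)/5,100+(y)/5)
S=lambda x,y:(315+(x-400)/3,110+y/3)
h=onz(c,B(199,216),58);a=onz(c,B(180,264),58);b=onz(c,B(223,170),58)
sc=[onz(c,B(*q),58) for q in [(150,65),(340,180),(245,363),(57,254)]]
print('hole',h,np.mean(sc,0),'slot',np.linalg.norm(b-a),np.degrees(np.arctan2(*(b-a)[1::-1])),
 'screws',[np.degrees(np.arctan2(*(q)[1::-1])).round(2) for q in (sc[0]-sc[3],sc[1]-sc[2])],[np.linalg.norm(q).round(1) for q in (sc[0]-sc[3],sc[1]-sc[0])])
s2=50/np.sqrt(2)
M=np.array([[-50,0,48],[-s2,-s2,48],[0,-50,48]])
obs=np.array([S(560,382),S(664,359),S(734,271)])
bow=np.array([44,0,80.]);
def W(p,X): 
    R=Ro.from_euler('z',p[2]).as_matrix(); return X@R.T+[p[0],p[1],0]
f=lambda p:np.r_[(proj(c,W(p,M))-obs).ravel()]
r=least_squares(f,[570,-206,.3]);print(r.x,np.degrees(r.x[2]),r.fun.round(2))
print('hub',onz(c,S(617,264),72),'bow meas',onz(c,S(663,131),80),'bow pred',W(r.x,bow[None]))
E
python3 m.py
python3 - <<'E'
from h import *
E
```

```text
hole [547.75650015  27.61754767  58.        ] [547.49358688  27.93287305  58.        ] slot 20.782677836354775 -12.64591325861263 screws [np.float64(-15.03), np.float64(-14.57)] [np.float64(42.3), np.float64(41.9)]
[ 5.67622645e+02 -2.11614064e+02  1.17894979e-01] 6.754884729708983 [ 0.04 -0.33  0.52  0.07 -0.56  0.24]
hub [ 567.56901965 -212.12005131   72.        ] bow meas [ 611.8804387  -207.40348412   80.        ] bow pred [[ 611.3172164  -206.43869351   80.        ]]
```

```bash
cat > mv.py <<'E'
from h import *
def delta(tgt,yaw,frm=None):
    """tgt TCP world, yaw deg of tool x, tool down -> delta in current tool frame"""
    p,r=pose() if frm is None else frm
    Rt=Ro.from_matrix(np.c_[[np.cos(np.radians(yaw)),np.sin(np.radians(yaw)),0],[np.sin(np.radians(yaw)),-np.cos(np.radians(yaw)),0],[0,0,-1]])
    return r.inv().apply(np.array(tgt,float)-p).round(1),np.degrees((r.inv()*Rt).as_rotvec()).round(2),(p,r)
E
python3 - <<'E'
from m import *
from mv import *
hub=np.array([567.6,-211.8])
for y in (320,400):
  for z in (64,70):
    q=onz(c,S(614,y),z)[:2];print(y,z,np.degrees(np.arctan2(*(hub-q)[::-1])))
for th in (17.,51.5):
    t=np.radians(th);print(th,hub-93*np.array([np.cos(t),np.sin(t)]))
t=np.radians(17.);g=hub-93*np.array([np.cos(t),np.sin(t)])
print(delta([*g,180],17)[:2],delta([*g,115],17)[:2])
E
```

```text
hole [547.75650015  27.61754767  58.        ] [547.49358688  27.93287305  58.        ] slot 20.782677836354775 -12.64591325861263 screws [np.float64(-15.03), np.float64(-14.57)] [np.float64(42.3), np.float64(41.9)]
[ 5.67622645e+02 -2.11614064e+02  1.17894979e-01] 6.754884729708983 [ 0.04 -0.33  0.52  0.07 -0.56  0.24]
hub [ 567.56901965 -212.12005131   72.        ] bow meas [ 611.8804387  -207.40348412   80.        ] bow pred [[ 611.3172164  -206.43869351   80.        ]]
320 64 25.995692828179617
320 70 21.376202179944716
400 64 23.65406310330439
400 70 21.677308404786352
17.0 [ 478.6636577  -238.99056854]
51.5 [ 509.70613879 -284.58255859]
(array([-104.4,  101.4,  132.9]), array([0.  , 0.01, 0.12])) (array([-104.4,  101.4,  197.9]), array([0.  , 0.01, 0.12]))
```

In the tool's units: 197 mm / 500 = 0.394, 111 mm / 500 = 0.222, -5.9 degrees / 360 = -0.0164.

send_rows([
  {"delta_pos": [-0.1,0.11,0.12],"delta_rot": [0,0,-0.0083]},
  {"delta_pos": [-0.208,0.222,0.22],"delta_rot": [0,0,-0.0164]},
  {"delta_pos": [-0.208,0.222,0.3],"delta_rot": [0,0,-0.0164]},
  {"delta_pos": [-0.208,0.222,0.36],"delta_rot": [0,0,-0.0164]},
  {"delta_pos": [-0.208,0.222,0.394],"delta_rot": [0,0,-0.0164]},
  {"delta_pos": [-0.208,0.222,0.394],"delta_rot": [0,0,-0.0164]},
  {"delta_pos": [-0.208,0.222,0.394],"delta_rot": [0,0,-0.0164]},
], claw=50)

```text
t: 2.52
ee_pos: [483.0, -247.6, 116.9]
tool_rot: [0.001, 0.98, 0.2, 0.001]
force: [-0.1, 0.6, 0.5]
width: 0.566
grip_force: 0.0
```

send_rows([
  {"delta_pos": [0,0,0],"delta_rot": [0,0,0]},
  {"delta_pos": [0,0,0],"delta_rot": [0,0,0]},
  {"delta_pos": [0,0,0],"delta_rot": [0,0,0]},
  {"delta_pos": [0,0,0],"delta_rot": [0,0,0]},
], claw=10, grip_force=8)

```text
t: 3.02
ee_pos: [483.0, -247.1, 116.0]
tool_rot: [0.0, 0.98, 0.201, 0.0]
force: [0.4, -0.6, 1.8]
width: 0.18
grip_force: 8.0
```

Run:
```python
from mv import *
p,r=pose();print(p,r.as_matrix().round(3)[:,0],np.degrees(np.arctan2(*r.as_matrix()[1::-1,0])));s=sensors.read_state();print(s['t'],s['force'],s['width']*88,s['grip_force'])
hub=np.array([567.6,-211.8])
print(np.degrees(np.arctan2(*(hub-p[:2])[::-1])),np.linalg.norm(hub-p[:2]))
```

```text
[ 482.95078786 -247.11017583  115.95439478] [0.919 0.393 0.   ] 23.147540560374825
3.025 [ 0.38146738 -0.59610848  1.79045114] 15.799119072039709 7.992417581845075
22.642740617731125 91.71857845067915
```

In the tool's units: 44.1 mm / 500 = 0.0882, 32.9 mm / 500 = 0.0658, -28.7 degrees / 360 = -0.0797.

send_rows([
  {"delta_pos": [0.0004,0.0112,0],"delta_rot": [0,0,-0.0097]},
  {"delta_pos": [0.0012,0.0224,0],"delta_rot": [0,0,-0.0194]},
  {"delta_pos": [0.0028,0.0334,0],"delta_rot": [0,0,-0.0292]},
  {"delta_pos": [0.005,0.0444,0],"delta_rot": [0,0,-0.0389]},
  {"delta_pos": [0.0078,0.0552,0],"delta_rot": [0,0,-0.0486]},
  {"delta_pos": [0.0116,0.0658,0],"delta_rot": [0,0,-0.0583]},
  {"delta_pos": [0.0164,0.0776,0],"delta_rot": [0,0,-0.0694]},
  {"delta_pos": [0.0218,0.0882,0],"delta_rot": [0,0,-0.0797]},
  {"delta_pos": [0.0218,0.0882,0],"delta_rot": [0,0,-0.0797]},
  {"delta_pos": [0.0218,0.0882,0],"delta_rot": [0,0,-0.0797]},
])

```text
t: 4.28
ee_pos: [510.6, -282.9, 115.9]
tool_rot: [0.0, 0.9, 0.437, 0.001]
force: [4.3, 3.4, 1.8]
width: 0.179
grip_force: 8.0
```

Run:
```python
from mv import *
p,r=pose();print(p,r.as_matrix().round(3)[:,0],np.degrees(np.arctan2(*r.as_matrix()[1::-1,0])));s=sensors.read_state();print(s['t'],s['force'],s['width']*88,s['grip_force'])
hub=np.array([567.6,-211.8])
print(np.degrees(np.arctan2(*(hub-p[:2])[::-1])),np.linalg.norm(hub-p[:2]))
im=snap('side','s2.png');c=cams.get_calibration('side')
cv2.imwrite('pics/s2b.png',cv2.resize(im[230:350,270:400],None,fx=5,fy=5,interpolation=cv2.INTER_CUBIC)[:,:,::-1])
```

```text
[ 510.58160491 -282.90911404  115.94778786] [0.619 0.786 0.001] 51.77347975743707
4.275 [4.28604305 3.44979393 1.77932451] 15.787539064981695 8.009711428312585
51.275837324583456 91.14605574695649
```

In the tool's units: -134 mm / 500 = -0.268, 113 mm / 500 = 0.226, -134.8 degrees / 360 = -0.3744.

send_rows([
  {"delta_pos": [0,0,0],"delta_rot": [0,0,0]},
  {"delta_pos": [0,0,0],"delta_rot": [0,0,0]},
  {"delta_pos": [0,0,-0.04],"delta_rot": [0,0,0]},
  {"delta_pos": [0,0,-0.14],"delta_rot": [0,0,0]},
  {"delta_pos": [0.03,0.008,-0.22],"delta_rot": [0,0,-0.0292]},
  {"delta_pos": [0.08,0.016,-0.268],"delta_rot": [0,0,-0.0583]},
  {"delta_pos": [0.12,0.024,-0.268],"delta_rot": [0,0,-0.0875]},
  {"delta_pos": [0.16,0.036,-0.268],"delta_rot": [0,0,-0.1167]},
  {"delta_pos": [0.2,0.044,-0.268],"delta_rot": [0,0,-0.1458]},
  {"delta_pos": [0.226,0.048,-0.268],"delta_rot": [0,0,-0.175]},
  {"delta_pos": [0.226,0.048,-0.268],"delta_rot": [0,0,-0.2042]},
  {"delta_pos": [0.226,0.048,-0.268],"delta_rot": [0,0,-0.2333]},
  {"delta_pos": [0.226,0.048,-0.268],"delta_rot": [0,0,-0.2625]},
  {"delta_pos": [0.226,0.048,-0.268],"delta_rot": [0,0,-0.2917]},
  {"delta_pos": [0.226,0.048,-0.268],"delta_rot": [0,0,-0.3208]},
  {"delta_pos": [0.226,0.048,-0.268],"delta_rot": [0,0,-0.35]},
  {"delta_pos": [0.226,0.048,-0.268],"delta_rot": [0,0,-0.3744]},
  {"delta_pos": [0.226,0.048,-0.268],"delta_rot": [0,0,-0.3744]},
  {"delta_pos": [0.226,0.048,-0.268],"delta_rot": [0,0,-0.3744]},
], claw=50)

```text
t: 6.7
ee_pos: [598.8, -209.3, 249.6]
tool_rot: [-0.0, -0.056, 0.998, 0.0]
force: [-0.2, -0.9, -0.4]
width: 0.565
grip_force: 0.0
```

Run:
```python
from mv import *
import pickle
p,r=pose();print(p,np.degrees(np.arctan2(*r.as_matrix()[1::-1,0])))
c=cams.get_calibration('wrist');pickle.dump(c,open('w2.pkl','wb'))
im=snap('wrist','w2.png')
print(proj(c,[[611.5,-206.8,80],[567.6,-211.8,64],[510,-284.5,64]]))
cv2.imwrite('pics/w2b.png',cv2.resize(im[20:300,100:480],None,fx=2.1,fy=2.1,interpolation=cv2.INTER_CUBIC)[:,:,::-1])
print(sensors.read_state()['t'],sensors.read_state()['joint_pos'])
```

```text
[ 598.82164698 -209.33259153  249.64803958] -173.54986703920946
[[285.0803281  220.01078885]
 [284.94041177 159.00006019]
 [195.24189137  70.647329  ]]
6.75 [-5.22579903e-01  5.67683009e-01  1.13198929e+00 -8.20999658e-05
  1.44217527e+00 -2.20649081e+00]
```

View pics/w2b.png

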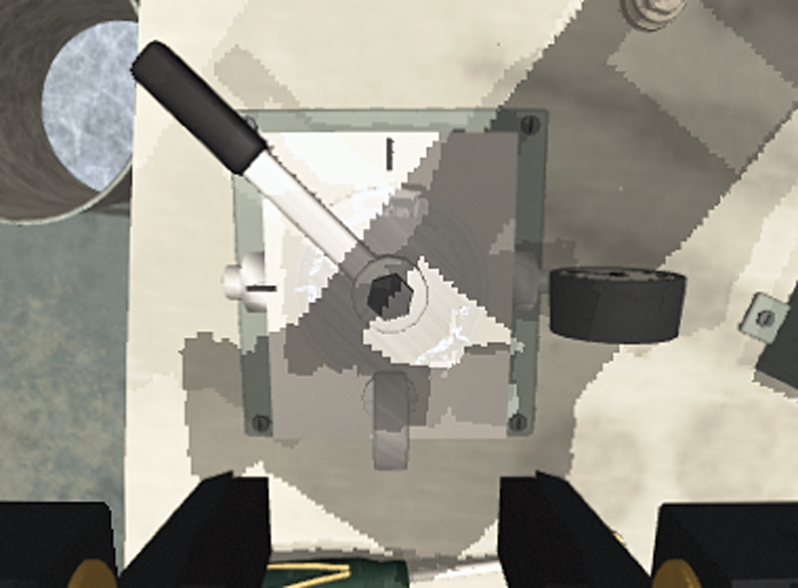

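The picture shows the lever grip at (200,105) and the bow at (390,420), both where predicted. The lever lies at half open. Next I check the camera-to-tool relation before the grasp.

Run:
```python
from mv import *
import pickle
c=pickle.load(open('w2.pkl','rb'));p,r=pose();R=np.array(c['R'])
print('cam in tool',r.inv().apply(-R.T@np.array(c['t']).ravel()-p),r.inv().apply(R).round(4),c['D'],R@r.as_matrix()[:,1])
print(p,r.as_matrix().round(4))
print('bow',onz(c,(100+390/2.1,20+420/2.1),80),'hub',onz(c,(100+391/2.1,20+294/2.1),72))
for q,z in [((390,154),48),((262,288),48)]: print(onz(c,(100+q[0]/2.1,20+q[1]/2.1),z))
print(delta([611.4,-206.9,129],186.5)[:2])
```

```text
cam in tool [ 67.23561122  -0.6580769  -81.24987282] [[-1.500e-03  1.000e+00  2.000e-04]
 [-9.638e-01 -1.400e-03 -2.665e-01]
 [-2.665e-01 -6.000e-04  9.638e-01]] [-0.08375215  0.          0.          0.          0.        ] [ 9.99998813e-01 -1.42682063e-03 -5.82290519e-04]
[ 598.83085648 -209.34198924  249.6508899 ] [[-9.936e-01 -1.129e-01 -3.000e-04]
 [-1.129e-01  9.936e-01  1.000e-04]
 [ 3.000e-04  1.000e-04 -1.000e+00]]
bow [ 611.43790417 -206.32288869   80.        ] hub [ 567.17749337 -210.95964499   72.        ]
[ 518.32070009 -216.68473482   48.        ]
[ 573.60205394 -260.51933252   48.        ]
(array([-12.8,   1. , 120.6]), array([ 0.  , -0.01, -0.02]))
```

send_rows([
  {"delta_pos": [-0.012,0.002,0.08],"delta_rot": [0,0,0]},
  {"delta_pos": [-0.0236,0.0036,0.16],"delta_rot": [0,0,0]},
  {"delta_pos": [-0.0236,0.0036,0.22],"delta_rot": [0,0,0]},
  {"delta_pos": [-0.0236,0.0036,0.2412],"delta_rot": [0,0,0]},
  {"delta_pos": [-0.0236,0.0036,0.2412],"delta_rot": [0,0,0]},
  {"delta_pos": [-0.0236,0.0036,0.2412],"delta_rot": [0,0,0]},
], claw=40)

```text
t: 7.5
ee_pos: [610.9, -206.4, 130.6]
tool_rot: [0.001, -0.058, 0.998, -0.001]
force: [-0.4, 0.1, -0.1]
width: 0.452
grip_force: 0.0
```

send_rows([
  {"delta_pos": [0,0,0],"delta_rot": [0,0,0]},
  {"delta_pos": [0,0,0],"delta_rot": [0,0,0]},
  {"delta_pos": [0,0,0],"delta_rot": [0,0,0]},
  {"delta_pos": [0,0,0],"delta_rot": [0,0,0]},
], claw=5, grip_force=10)

```text
t: 8.0
ee_pos: [610.5, -206.1, 129.4]
tool_rot: [0.0, -0.058, 0.998, -0.0]
force: [-0.9, 1.0, 1.6]
width: 0.138
grip_force: 10.0
```

Run:
```python
from mv import *
p,r=pose();print(p,np.degrees(np.arctan2(*r.as_matrix()[1::-1,0])));s=sensors.read_state();print(s['t'],s['force'],s['wrist_torque'],s['width']*88,s['grip_force'])
print('tool force',r.inv().apply(s['force']))
```

```text
[ 610.472872   -206.08072046  129.36323135] -173.36341783216673
8.0 [-0.88160519  0.99540464  1.61603413] [ 0.113128   -0.09139375  0.08176482] 12.166336039782683 9.9838271786939
tool force [ 0.76031607  1.09040112 -1.61634443]
```

In the tool's units: -20 mm / 500 = -0.04, -15 mm / 500 = -0.03.

send_rows([
  {"delta_pos": [0,0,0],"delta_rot": [0,0,0]},
  {"delta_pos": [0,0,0],"delta_rot": [0,0,0]},
  {"delta_pos": [0,0,-0.01],"delta_rot": [0,0,0]},
  {"delta_pos": [0,0,-0.02],"delta_rot": [0,0,0]},
  {"delta_pos": [0,0,-0.03],"delta_rot": [0,0,0]},
  {"delta_pos": [0,0,-0.04],"delta_rot": [0,0,0]},
], grip_force=50)

```text
t: 8.75
ee_pos: [610.4, -206.1, 149.5]
tool_rot: [-0.0, -0.058, 0.998, 0.0]
force: [0.1, 0.4, -0.7]
width: 0.131
grip_force: 50.0
```

In the tool's units: 240 mm / 500 = 0.48, -90.5 mm / 500 = -0.181, 21.4 degrees / 360 = 0.0594.

send_rows([
  {"delta_pos": [0,0,-0.06],"delta_rot": [0,0,0]},
  {"delta_pos": [0,0,-0.15],"delta_rot": [0,0,0]},
  {"delta_pos": [0.01,0.07,-0.181],"delta_rot": [0,0,0.0083]},
  {"delta_pos": [0.024,0.17,-0.181],"delta_rot": [0,0,0.0222]},
  {"delta_pos": [0.04,0.27,-0.181],"delta_rot": [0,0,0.0361]},
  {"delta_pos": [0.056,0.37,-0.181],"delta_rot": [0,0,0.05]},
  {"delta_pos": [0.068,0.45,-0.181],"delta_rot": [0,0,0.0594]},
  {"delta_pos": [0.073,0.48,-0.181],"delta_rot": [0,0,0.0594]},
  {"delta_pos": [0.073,0.48,-0.181],"delta_rot": [0,0,0.0594]},
  {"delta_pos": [0.073,0.48,-0.181],"delta_rot": [0,0,0.0594]},
])

```text
t: 10.0
ee_pos: [546.9, 26.9, 239.6]
tool_rot: [0.0, 0.129, 0.992, -0.0]
force: [0.6, -0.6, -1.6]
width: 0.13
grip_force: 50.0
```

Run:
```python
from mv import *
import pickle
p,r=pose();print(p,np.degrees(np.arctan2(*r.as_matrix()[1::-1,0])))
c=cams.get_calibration('wrist');pickle.dump((c,p,r),open('w3.pkl','wb'))
R=np.array(c['R']);print('cam in tool',r.inv().apply(-R.T@np.array(c['t']).ravel()-p))
im=snap('wrist','w3.png')
print(proj(c,[[547.6,27.8,58]]),proj(c,[[547.6,27.8,p[2]-111.4]]))
cv2.imwrite('pics/w3b.png',cv2.resize(im[100:400,140:440],None,fx=2,fy=2,interpolation=cv2.INTER_CUBIC)[:,:,::-1])
print(sensors.read_state()['t'],sensors.read_state()['joint_pos'])
```

```text
[546.91586707  26.87014215 239.62577375] 165.1993308640691
cam in tool [ 67.04859395  -0.15830582 -81.26939464]
[[284.37060596 199.76098298]] [[284.90365742 229.50322409]]
10.05 [-1.67206482e-01  4.30218004e-01  1.40986184e+00 -2.23934422e-04
  1.30137616e+00 -1.47916154e+00]
```

View pics/w3b.png

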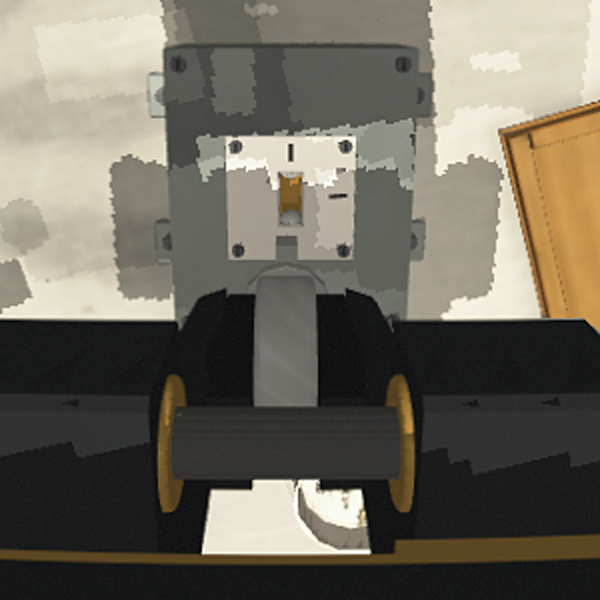

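The slot centre is at crop (290.5,200), with its long axis vertical. The key's bit end shows at x 276–298, top about 236. I'll compare with predictions in the tool frame.

Run:
```python
from mv import *
import pickle
c,p,r=pickle.load(open('w3.pkl','rb'))
C=lambda x,y:(140+x/2,100+y/2)
R=np.array(c['R']);cam=-R.T@np.array(c['t']).ravel()
def intool(uv,z): return r.inv().apply(onz(c,uv,z)-p)
off=np.array([68.4,.1,-81.27])-r.inv().apply(cam-p)
print('off',off)
hole=intool(C(290.5,200),58)+off
a=intool(C(291,174),58);b=intool(C(290.5,226),58);print('slot',a-b)
print('hole',hole, 'screws',np.mean([intool(C(*q),58) for q in((235,146),(346,146),(238,251),(344,251))],0)+off)
d=111.4
for h in (0,3,6,12): 
    for x in(9,0): print('key h',h,x,(proj(c,r.apply(np.array([x,0,d-h])-off)+p)[0]-[140,100])*2)
print('key y from tip',(intool(C(287,240),p[2]-111+3)+off), 'bow',intool(C(286.5,280),p[2]-30)+off)
print([np.degrees(np.arctan2((intool(C(*q),58)-intool(C(*w),58))[1],(intool(C(*q),58)-intool(C(*w),58))[0])) for q,w in [((235,146),(238,251)),((346,146),(344,251)),((166,46),(178,320)),((417,46),(407,320))]])
```

```text
off [ 1.35140605e+00  2.58305820e-01 -6.05357051e-04]
slot [ 2.10098022e+01  1.69366454e-01 -7.57952740e-03]
hole [  0.79902496   2.07563014 181.6248324 ] screws [  0.97347269   2.17873133 181.62473846]
key h 0 9 [285.13191246 232.86862843]
key h 0 0 [285.15905933 262.11868631]
key h 3 9 [285.12934008 235.95593295]
key h 3 0 [285.15690745 265.58609209]
key h 6 9 [285.12669186 239.13419834]
key h 6 0 [285.15469295 269.15399313]
key h 12 9 [285.12115419 245.78003271]
key h 12 0 [285.150065   276.60906914]
key y from tip [  7.91324509   0.5345746  107.99697124] bow [25.65875514  0.26889469 29.99068531]
[np.float64(-0.47686626616003264), np.float64(-0.19542934338302717), np.float64(0.03542607968784764), np.float64(-0.638688959115079)]
```

In the tool's units: 74 mm / 500 = 0.148, 1.7 mm / 500 = 0.0034.

send_rows([
  {"delta_pos": [0.0018,0.0034,0.04],"delta_rot": [0,0,0]},
  {"delta_pos": [0.0018,0.0034,0.09],"delta_rot": [0,0,0]},
  {"delta_pos": [0.0018,0.0034,0.126],"delta_rot": [0,0,0]},
  {"delta_pos": [0.0018,0.0034,0.132],"delta_rot": [0,0,0]},
  {"delta_pos": [0.0018,0.0034,0.132],"delta_rot": [0,0,0]},
  {"delta_pos": [0.0018,0.0034,0.132],"delta_rot": [0,0,0]},
  {"delta_pos": [0.0018,0.0034,0.136],"delta_rot": [0,0,0]},
  {"delta_pos": [0.0018,0.0034,0.14],"delta_rot": [0,0,0]},
  {"delta_pos": [0.0018,0.0034,0.144],"delta_rot": [0,0,0]},
  {"delta_pos": [0.0018,0.0034,0.148],"delta_rot": [0,0,0]},
], grip_force=60)

```text
t: 11.3
ee_pos: [546.0, 30.0, 165.5]
tool_rot: [-0.0, 0.128, 0.992, 0.0]
force: [-0.3, 0.5, -0.3]
width: 0.129
grip_force: 60.0
```

send_rows([
  {"delta_pos": [0,0,0],"delta_rot": [0,0,0]},
  {"delta_pos": [0,0,0],"delta_rot": [0,0,0]},
])

```text
t: 11.55
ee_pos: [546.0, 29.9, 165.7]
tool_rot: [0.0, 0.129, 0.992, 0.0]
force: [-0.2, 0.6, -1.1]
width: 0.131
grip_force: 60.0
```

Run:
```python
from mv import *
p,r=pose();s=sensors.read_state();print(p,s['force'],s['wrist_torque'],s['qvel'])
print('to wish',r.inv().apply(np.array([546.46,28.77,p[2]])-p), r.inv().apply(s['force']))
```

```text
[546.02904754  29.9203338  165.68754534] [-0.22023972  0.64700548 -1.07084279] [ 0.02374608 -0.10842989 -0.04069597] [ 8.05532387e-04 -9.00292748e-04 -2.05531180e-03 -8.81213324e-04
  1.07263407e-03 -6.49233062e-05]
to wish [-7.09967782e-01 -1.00246378e+00  2.51723436e-05] [0.37797184 0.56946123 1.0708301 ]
```

In the tool's units: 4 mm / 500 = 0.008, 3 mm / 500 = 0.006.

send_rows([
  {"delta_pos": [-0.0006,-0.0008,0],"delta_rot": [0,0,0]},
  {"delta_pos": [-0.0012,-0.0018,0],"delta_rot": [0,0,0]},
  {"delta_pos": [-0.0012,-0.0018,0],"delta_rot": [0,0,0]},
  {"delta_pos": [-0.0012,-0.0018,0.003],"delta_rot": [0,0,0]},
  {"delta_pos": [-0.0012,-0.0018,0.006],"delta_rot": [0,0,0]},
  {"delta_pos": [-0.0012,-0.0018,0.008],"delta_rot": [0,0,0]},
  {"delta_pos": [-0.0012,-0.0018,0.008],"delta_rot": [0,0,0]},
])

```text
t: 12.42
ee_pos: [545.9, 29.2, 162.3]
tool_rot: [-0.0, 0.128, 0.992, 0.0]
force: [-6.1, 1.6, 10.0]
width: 0.127
grip_force: 60.0
```

Run:
```python
from mv import *
p,r=pose();s=sensors.read_state();print(p,r.inv().apply(s['force']),s['wrist_torque'],s['t'])
```

```text
[545.87934108  29.15994306 162.26169028] [  6.26567521  -0.01525351 -10.01705768] [0.38121323 1.10438444 0.01078345] 12.425
```

In the tool's units: -2 mm / 500 = -0.004, -1 mm / 500 = -0.002.

send_rows([
  {"delta_pos": [0,0,-0.004],"delta_rot": [0,0,0]},
  {"delta_pos": [0.0014,0,-0.004],"delta_rot": [0,0,0]},
  {"delta_pos": [0.0016,0,-0.002],"delta_rot": [0,0,0]},
  {"delta_pos": [0.0016,0,0],"delta_rot": [0,0,0]},
  {"delta_pos": [0.0016,0,0],"delta_rot": [0,0,0]},
  {"delta_pos": [0.0016,0,0],"delta_rot": [0,0,0]},
])

```text
t: 13.18
ee_pos: [545.6, 29.2, 162.3]
tool_rot: [0.0, 0.128, 0.992, 0.0]
force: [-6.0, 2.0, 9.8]
width: 0.13
grip_force: 60.0
```

Run:
```python
from mv import *
p,r=pose();s=sensors.read_state();print(p,r.inv().apply(s['force']),s['wrist_torque'],s['t'])
```

```text
[545.61237235  29.19400411 162.32878204] [ 6.29885342  0.36307066 -9.79418751] [ 0.43501532  1.06844705 -0.02238482] 13.175
```

In the tool's units: 1.5 mm / 500 = 0.003, 1 mm / 500 = 0.002.

send_rows([
  {"delta_pos": [0.0004,0,0.001],"delta_rot": [0,0,0]},
  {"delta_pos": [0.0004,0,0.002],"delta_rot": [0,0,0]},
  {"delta_pos": [0.0004,0,0.003],"delta_rot": [0,0,0]},
  {"delta_pos": [0.0004,0,0.003],"delta_rot": [0,0,0]},
])

```text
t: 13.68
ee_pos: [545.7, 29.2, 161.5]
tool_rot: [0.001, 0.128, 0.992, 0.0]
force: [-5.8, 2.4, 13.7]
width: 0.128
grip_force: 60.0
```

Run:
```python
from mv import *
p,r=pose();s=sensors.read_state();print(p,r.inv().apply(s['force']),s['wrist_torque'],s['t'])
```

```text
[545.73376885  29.21644945 161.52335182] [  6.24637208   0.87694448 -13.74697637] [ 0.44001201  1.08711721 -0.00545469] 13.675
```

In the tool's units: 2 mm / 500 = 0.004, 1.4 mm / 500 = 0.0028.

send_rows([
  {"delta_pos": [0,0,0.0014],"delta_rot": [0,0,0]},
  {"delta_pos": [0,0,0.0028],"delta_rot": [0,0,0]},
  {"delta_pos": [0,0,0.004],"delta_rot": [0,0,0]},
  {"delta_pos": [0,0,0.004],"delta_rot": [0,0,0]},
])

```text
t: 14.18
ee_pos: [546.3, 29.3, 160.2]
tool_rot: [0.002, 0.129, 0.992, 0.0]
force: [-4.1, 3.1, 18.3]
width: 0.13
grip_force: 60.0
```

Run:
```python
from mv import *
p,r=pose();s=sensors.read_state();print(p,r.inv().apply(s['force']),s['wrist_torque'],s['t'])
```

```text
[546.31038888  29.294432   160.2309699 ] [  4.68591491   2.00553797 -18.28760324] [ 0.64002386  0.942486   -0.00892331] 14.175
```

Run:
```python
from mv import *
import pickle
p,r=pose();c=cams.get_calibration('wrist');pickle.dump((c,p,r),open('w4.pkl','wb'))
im=snap('wrist','w4.png');im2=snap('side','s4.png')
cs=cams.get_calibration('side');q=proj(cs,[[546.3,28.8,75]])[0];print(q)
x,y=int(q[0]),int(q[1])
a=cv2.resize(im[150:330,215:355],None,fx=3,fy=3,interpolation=cv2.INTER_CUBIC)
b=cv2.resize(im2[y-45:y+45,x-31:x+31],None,fx=6,fy=6,interpolation=cv2.INTER_CUBIC)
o=np.zeros((540,800,3),np.uint8);o[:,:420]=a;o[:,420:792]=b
cv2.imwrite('pics/w4b.png',o[:,:,::-1])
```

```text
[292.91591955 216.54177677]
```

View pics/w4b.png

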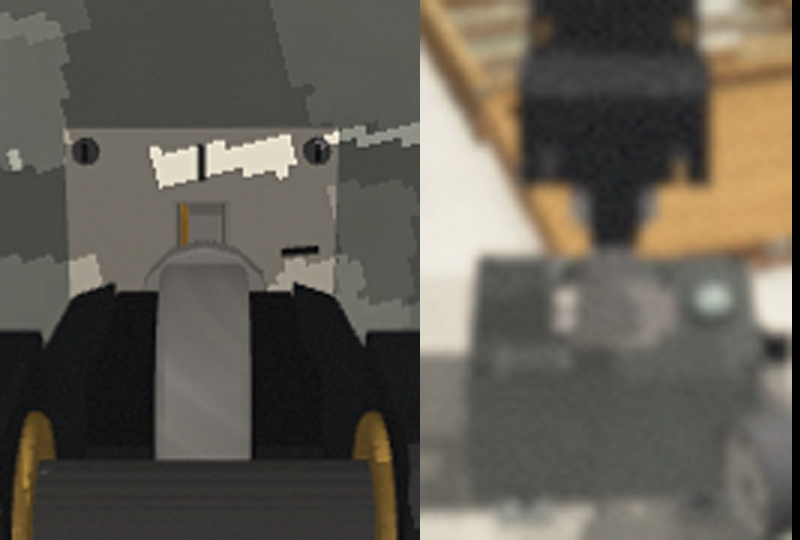

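The key's bit stands inside the slot (slot x 178–228, bit 190–222), with the fingers well clear. The resistance is the detent, so I keep pushing.

In the tool's units: 2.4 mm / 500 = 0.0048, 1.6 mm / 500 = 0.0032.

send_rows([
  {"delta_pos": [0,0,0.0016],"delta_rot": [0,0,0]},
  {"delta_pos": [0,0,0.0032],"delta_rot": [0,0,0]},
  {"delta_pos": [0,0,0.0048],"delta_rot": [0,0,0]},
  {"delta_pos": [0,0,0.0048],"delta_rot": [0,0,0]},
])

```text
t: 14.78
ee_pos: [546.6, 29.5, 156.8]
tool_rot: [0.002, 0.129, 0.992, 0.001]
force: [0.9, 3.2, 5.8]
width: 0.13
grip_force: 60.0
```

Run:
```python
from mv import *
p,r=pose();s=sensors.read_state();print(p,r.inv().apply(s['force']),s['wrist_torque'],s['t'],r.as_matrix()[:,2])
```

```text
[546.64770597  29.46338079 156.78550182] [-0.09228831  3.3166582  -5.75274395] [ 0.84164428 -0.2516906  -0.07696614] 14.775 [ 4.86549452e-03  5.24692522e-04 -9.99988026e-01]
```

In the tool's units: 4 mm / 500 = 0.008, 3 mm / 500 = 0.006.

send_rows([
  {"delta_pos": [0,0.0006,0.002],"delta_rot": [0,0,0]},
  {"delta_pos": [0,0.0006,0.004],"delta_rot": [0,0,0]},
  {"delta_pos": [0,0.0006,0.006],"delta_rot": [0,0,0]},
  {"delta_pos": [0,0.0006,0.008],"delta_rot": [0,0,0]},
  {"delta_pos": [0,0.0006,0.008],"delta_rot": [0,0,0]},
])

```text
t: 15.4
ee_pos: [546.0, 29.0, 151.2]
tool_rot: [0.001, 0.129, 0.992, -0.0]
force: [5.0, -1.5, -7.1]
width: 0.129
grip_force: 60.0
```

Run:
```python
from mv import *
p,r=pose();s=sensors.read_state();print(p,r.inv().apply(s['force']),s['wrist_torque'],s['t'],r.as_matrix()[:,2])
```

```text
[545.96089714  28.96384496 151.16344826] [-5.22864622 -0.17740611  7.15477081] [-0.36423961 -1.30248174 -0.00800892] 15.4 [ 9.04184126e-04 -8.20762591e-04 -9.99999254e-01]
```

In the tool's units: 6 mm / 500 = 0.012, 1.5 mm / 500 = 0.003.

send_rows([
  {"delta_pos": [-0.0006,0,0.003],"delta_rot": [0,0,0]},
  {"delta_pos": [-0.0006,0,0.006],"delta_rot": [0,0,0]},
  {"delta_pos": [-0.0006,0,0.009],"delta_rot": [0,0,0]},
  {"delta_pos": [-0.0006,0,0.012],"delta_rot": [0,0,0]},
  {"delta_pos": [-0.0006,0,0.012],"delta_rot": [0,0,0]},
])

```text
t: 16.02
ee_pos: [546.2, 29.0, 145.2]
tool_rot: [0.0, 0.129, 0.992, -0.0]
force: [6.7, -2.0, -7.5]
width: 0.13
grip_force: 60.0
```

Run:
```python
from mv import *
p,r=pose();s=sensors.read_state();print(p,r.inv().apply(s['force']),s['wrist_torque'],s['t'],r.as_matrix()[:,2])
```

```text
[546.21455903  29.03198102 145.15691819] [-6.98881387 -0.17206798  7.48699576] [-0.33665674 -1.5158332   0.03251708] 16.025 [ 9.04126165e-04 -5.15359582e-04 -9.99999458e-01]
```

In the tool's units: 7 mm / 500 = 0.014, 6 mm / 500 = 0.012.

send_rows([
  {"delta_pos": [0,0,0.003],"delta_rot": [0,0,0]},
  {"delta_pos": [0,0,0.006],"delta_rot": [0,0,0]},
  {"delta_pos": [0,0,0.009],"delta_rot": [0,0,0]},
  {"delta_pos": [0,0,0.012],"delta_rot": [0,0,0]},
  {"delta_pos": [0,0,0.014],"delta_rot": [0,0,0]},
  {"delta_pos": [0,0,0.014],"delta_rot": [0,0,0]},
])

```text
t: 16.77
ee_pos: [545.5, 29.5, 139.3]
tool_rot: [-0.0, 0.128, 0.992, -0.0]
force: [-0.8, 0.4, 5.2]
width: 0.126
grip_force: 60.0
```

Run:
```python
from mv import *
p,r=pose();s=sensors.read_state();print(p,r.inv().apply(s['force']),s['wrist_torque'],s['t'],r.as_matrix()[:,2])
```

```text
[545.5113364   29.46863801 139.31410881] [ 0.88002783  0.19542756 -5.2407331 ] [-0.01585178  0.12932221 -0.01994737] 16.775 [-2.24475481e-04 -2.93010879e-05 -9.99999974e-01]
```

In the tool's units: 2 mm / 500 = 0.004, 1 mm / 500 = 0.002.

send_rows([
  {"delta_pos": [0,0,0.002],"delta_rot": [0,0,0]},
  {"delta_pos": [0,0,0.004],"delta_rot": [0,0,0]},
  {"delta_pos": [0,0,0.004],"delta_rot": [0,0,0]},
])

```text
t: 17.15
ee_pos: [545.6, 29.5, 139.2]
tool_rot: [0.001, 0.128, 0.992, -0.0]
force: [-7.3, 0.6, 23.4]
width: 0.128
grip_force: 60.0
```

Run:
```python
from mv import *
p,r=pose();s=sensors.read_state();print(p,r.inv().apply(s['force']),s['wrist_torque'],s['t'],r.as_matrix()[:,2])
```

```text
[545.56129489  29.5235842  139.21129489] [  7.12966083  -1.27787705 -23.3943696 ] [0.08958702 1.17347653 0.01144781] 17.15 [ 1.46680180e-03 -4.98999986e-04 -9.99998800e-01]
```

In the tool's units: -1.3 mm / 500 = -0.0026, 20 degrees / 360 = 0.0556.

send_rows([
  {"delta_pos": [0,0,-0.0026],"delta_rot": [0,0,0]},
  {"delta_pos": [0,0,-0.0026],"delta_rot": [0,0,0.0167]},
  {"delta_pos": [0,0,-0.0026],"delta_rot": [0,0,0.0361]},
  {"delta_pos": [0,0,-0.0026],"delta_rot": [0,0,0.0556]},
  {"delta_pos": [0,0,-0.0026],"delta_rot": [0,0,0.0556]},
])

```text
t: 17.77
ee_pos: [545.7, 29.3, 139.3]
tool_rot: [0.0, 0.299, 0.954, -0.0]
force: [-3.0, -0.7, 11.6]
width: 0.13
grip_force: 60.0
```

Run:
```python
from mv import *
p,r=pose();s=sensors.read_state();print(p,r.inv().apply(s['force']),s['wrist_torque'],s['t'],np.degrees(np.arctan2(*r.as_matrix()[1::-1,0])))
```

```text
[545.68326083  29.27809474 139.25563249] [  2.0490893   -2.30428746 -11.5999745 ] [-0.16459508  0.40089312 -0.04548757] 17.775 145.171641368621
```

In the tool's units: 60 degrees / 360 = 0.1667.

send_rows([
  {"delta_pos": [0,0,0],"delta_rot": [0,0,0.0222]},
  {"delta_pos": [0,0,0],"delta_rot": [0,0,0.0444]},
  {"delta_pos": [0,0,0],"delta_rot": [0,0,0.0667]},
  {"delta_pos": [0,0,0],"delta_rot": [0,0,0.0889]},
  {"delta_pos": [0,0,0],"delta_rot": [0,0,0.1111]},
  {"delta_pos": [0,0,0],"delta_rot": [0,0,0.1333]},
  {"delta_pos": [0,0,0],"delta_rot": [0,0,0.1556]},
  {"delta_pos": [0,0,0],"delta_rot": [0,0,0.1667]},
  {"delta_pos": [0,0,0],"delta_rot": [0,0,0.1667]},
])

```text
t: 18.9
ee_pos: [546.0, 29.6, 139.3]
tool_rot: [0.001, 0.736, 0.677, 0.001]
force: [-0.4, 0.8, 10.0]
width: 0.135
grip_force: 60.0
```

Run:
```python
from mv import *
p,r=pose();s=sensors.read_state();print(p,r.inv().apply(s['force']),s['wrist_torque'],s['t'],np.degrees(np.arctan2(*r.as_matrix()[1::-1,0])),s['joint_pos'])
```

```text
[545.95584014  29.56109667 139.29103489] [  0.7730641   -0.40916153 -10.04301666] [0.06161316 0.08850803 0.02976982] 18.9 85.21107824135883 [-1.62563912e-01  5.48098439e-01  1.54060036e+00  2.08465273e-04
  1.05125828e+00 -7.90847677e-02]
```

In the tool's units: 11 degrees / 360 = 0.0306.

send_rows([
  {"delta_pos": [0,0,0],"delta_rot": [0,0,0.0111]},
  {"delta_pos": [0,0,0],"delta_rot": [0,0,0.0222]},
  {"delta_pos": [0,0,0],"delta_rot": [0,0,0.0306]},
  {"delta_pos": [0,0,0],"delta_rot": [0,0,0.0306]},
  {"delta_pos": [0,0,0],"delta_rot": [0,0,0.0306]},
])

```text
t: 19.52
ee_pos: [546.0, 29.6, 139.3]
tool_rot: [0.001, 0.797, 0.604, 0.001]
force: [-0.4, 0.8, 10.5]
width: 0.13
grip_force: 60.0
```

Run:
```python
from mv import *
p,r=pose();s=sensors.read_state();print(p,r.inv().apply(s['force']),s['wrist_torque'],s['t'],np.degrees(np.arctan2(*r.as_matrix()[1::-1,0])),s['width'])
```

```text
[546.03710558  29.56340485 139.28682494] [  0.67772612  -0.55911127 -10.53536365] [0.17309902 0.12222714 0.09520367] 19.525 74.25594680213348 0.12954470066290127
```

In the tool's units: 4 degrees / 360 = 0.0111.

send_rows([
  {"delta_pos": [0,0,0],"delta_rot": [0,0,0.0056]},
  {"delta_pos": [0,0,0],"delta_rot": [0,0,0.0111]},
  {"delta_pos": [0,0,0],"delta_rot": [0,0,0.0111]},
  {"delta_pos": [0,0,0],"delta_rot": [0,0,0.0111]},
])

```text
t: 20.02
ee_pos: [546.0, 29.6, 139.3]
tool_rot: [0.001, 0.818, 0.576, 0.001]
force: [-0.5, 0.8, 9.5]
width: 0.129
grip_force: 60.1
```

Run:
```python
from mv import *
p,r=pose();s=sensors.read_state();print(p,r.inv().apply(s['force']),s['wrist_torque'],s['t'],np.degrees(np.arctan2(*r.as_matrix()[1::-1,0])),s['width'])
```

```text
[546.04232419  29.55755258 139.31150635] [ 0.60785449 -0.72781171 -9.50902131] [0.14191643 0.02415239 0.30616412] 20.025 70.27803286152019 0.12883369487883942
```

The torque has risen to 0.31 N m, well above the spring's 0.105, so the plug is at its stop. One last check picture before handing in.

Run:
```python
from mv import *
im=snap('side','s5.png')
cv2.imwrite('pics/s5b.png',cv2.resize(im[180:350,210:450],None,fx=3.2,fy=3.2,interpolation=cv2.INTER_CUBIC)[:,:,::-1])
print((proj(cams.get_calibration('side'),[[510,-284.5,64]])[0]-[210,180])*3.2, sensors.read_state()['wrist_torque'])
```

```text
[350.25490534 429.29852993] [0.19322151 0.04303205 0.29967074]
```

View pics/s5b.png

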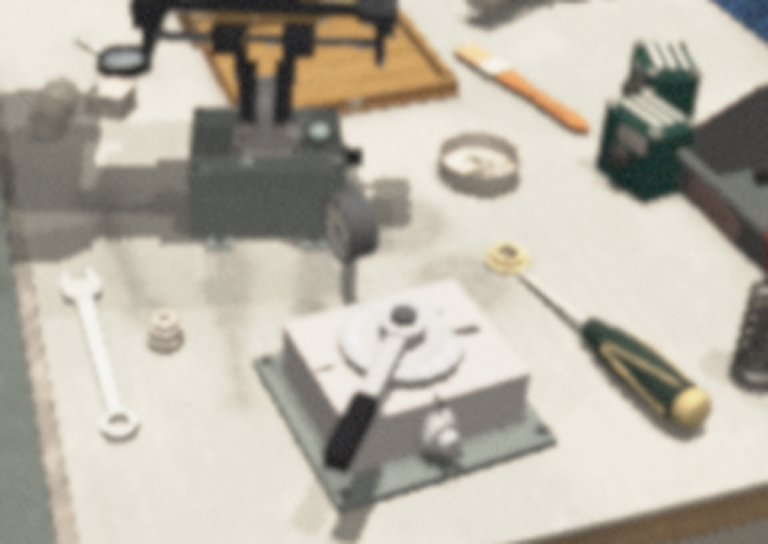

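The lever grip is at (350,430), matching half open. The key is held turned in the box, and the loose things are undisturbed.

```bash
python3 -c "
from workcell import close_job
print(close_job())"
```

```text
the job is handed in; nothing more can be done
None
```

The job is handed in: the valve stands half open, and the key is fully home in the key box, held clockwise against its stop (wrist torque 0.30 N m against the spring's 0.105), with the loose things in view undisturbed.

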